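Close up and fill the larder crate

ROBOT

A 6-joint arm with a two-finger parallel gripper is mounted at the origin on a cart in front of the work surface, level with it; the furniture and walls round the work are solid. World frame = base frame: x ahead of the robot, y to its left, z up, the work surface at z = 0. Lengths are in mm, angles in degrees, forces in N, time in s.
With the tool pointing down it reaches from about 300 to 850 mm from the base axis. Payload 4.2 kg.
Tool frame: the origin (TCP) lies midway between the tips of the shut fingers; the grasp point (between the pads) lies 19 mm behind it (env.tcp_to_grasp is the distance from the TCP to the grasp point, in mm); z points along the fingers, x is the direction in which the jaws open and shut, and the axes are right-handed (so a half turn about z gives the same grasp; the last joint's range is limited). The gripper opens to 91 mm and grips with 3 to 60 N. Pads are 32 mm wide; open, the fingers measure 118 mm over their backs; the gripper's body (76 mm by 178 mm) begins 60 mm behind the grasp point.
Start: joints at [-68.125, 18.312, 89.639, -0, 72.044, -1.146], TCP at [224.873, -529.221, 213.976] pointing down, gripper open.
Joint ranges: [-177.97, 177.97], [-48.28, 115.42], [12.27, 149.76], [-77.06, 257.06], [2.81, 150.46], [-146.56, 146.56]. Speed limits (degrees/s): [147.25, 147.25, 180, 180, 180, 180].

INTERFACE

Orientations are given as [roll, pitch, yaw] about the fixed x, y, z axes, in that order (R = Rz(yaw) Ry(pitch) Rx(roll)).
In Python, from workcell import env gives the robot as it stands.
- The arm moves only by the tool drive_tool, never from a script. Its argument "motion" is a list of rows, each a list of 2 entries, a list of its own where there are three numbers: the shift along the world's x, y, z in m, then the turn, a rotation vector about the world's x, y, z in rad. In form: [[[dx, dy, dz], [wx, wy, wz]], ...]. A call has exactly 10 rows; each row shifts and turns the commanded pose from where the row before left it; what a row does not reach is not made up. A row lasts 1/12 s, in which the tool goes at most 41.7 mm and 7.16 degrees, less where a joint would pass 70% of its speed; a pose out of reach is approached as far as the arm can. A call is refused whole if a number of a shift passes 0.0417 or a number of a turn 0.125, either way. A call with a gripper value outside its range is refused whole. "claw" is the opening, from 0 (shut) to 1 (fully open), set as the call begins (left out, the last holds). The fingers move at their own pace and stop on an object; "force" is the grip in N (left out, the last holds). Time passes only in rows, so rows that do not move let the fingers close, or fill a call up. It gives the time, the measured TCP pose, the force and the opening at its end, in the units of the state.
- env.state(): the state, without advancing time (a new reading comes with each control period).
- env.grab_frame(name): name is "scene" or "top" or "wrist"; returns the picture (480x640x3 uint8, red, green, blue); there is no depth.
- env.camera_params(name): a dict with "fov_y" (degrees; the focal length in pixels is half the picture's height over the tangent of half this angle, whatever the lens; pixels are square), "cx", "cy" (the principal point, pixels), "pose" (4x4, takes a point from camera to world coordinates). Camera axes: x right, y down, z forward; pixel columns grow to the right and rows downward; lengths in mm; the calibration is good to about 2 mm. A picture is of the moment at which its call begins: read the wrist's pose just before it. camera_params takes no time and is no camera call; for the wrist camera it gives the pose at the moment of the call.
- env.job_done(): hands the job in, once; it reports no verdict.
The state is a dict: "time_s": time; "qpos": joint angles; "qvel": joint speeds; "effort": joint torques, N m; "ee_pos": TCP position; "ee_rot": TCP orientation; "force": force on the tool from outside, world axes, zero at the start; "torque": the same for the moment, N m; "gripper_width": finger opening in mm.
Only numpy, scipy, OpenCV 4.12 (cv2) and the standard library are available. Lean on these libraries where they do the work, as an engineer would, in place of code of your own. Each camera call takes 0.05 s, during which the arm holds its last target.

TASK

Make room in the wooden crate and pack it full: without lifting them, push the honey jar and the tea tin along the crate until they stand close together against its left-hand end. Next put the food tin into the crate snugly up to them and let go of it, then fit the slender spice jar into the gap that is left at the right-hand end (take the tin and the spice jar that stand close by, one on each side of the crate, not those in the crowd at the back on the far right). All four must finish upright on the crate's floor in one tight row, and the other things on the worktop must stay where they are.

Things in the scene. Friction and masses are not known exactly. Their poses are not given: they have to be found in the camera images.
- crate_floor (a point): middle of the inner floor (6 mm above the worktop) of a shallow open crate of pale wood that is fixed to the worktop. Its own y runs along its length towards its left-hand end as the robot sees it, its x across it away from the robot. Inside 246 mm long (y) and 80 mm wide (x); walls 8 mm thick, their tops 30 mm above the worktop (24 mm above this floor). Small steel label plate on each end
- honey_jar_mid (a point): stout glass honey jar with a round metal lid, its body nearly round but touching like a square with bevelled corners, 68 mm across the flats (its x and y; y about along the crate), 80 mm across the corners, 110 mm high, 0.45 kg; stands in the crate (pushed low down, just above the crate walls, it slides; pushed high up it tips); z upward while it stands; origin at its centre, half-way up
- tea_tin_mid (a point): green square tea tin, 60 mm (its x) by 66 mm (its y), 92 mm high, lid fixed; stands in the crate, its y about along the crate; z upward while it stands; origin at its centre, half-way up
- food_tin_mid (a point): round food tin (preserved vegetables or fish), 57 mm wide, 72 mm high, 0.18 kg; stands on the worktop close to the left or right of the crate (not the one in the crowd at the back on the far right); z upward while it stands; origin at its centre, half-way up
- spice_jar_mid (a point): slender round spice jar with a dark cap, 41 mm wide, 105 mm high, 0.11 kg; stands on the worktop on the other side of the crate (not one of those in the crowd at the back on the far right); z upward while it stands; origin at its centre, half-way up
- timer_mid (a point): bystander, not to be disturbed: round white kitchen timer, 63 mm wide, 48 mm high; behind and to the right of the crate; origin half-way up
- salt_shaker_mid (a point): bystander, not to be disturbed: round salt shaker, 44 mm wide, 90 mm high; behind and to the left of the crate; origin half-way up
- mug_mid (a point): bystander, not to be disturbed: white mug with a handle, 82 x 114 mm, 91 mm high; behind the crate; origin half-way up
- soap_bottle_mid (a point): bystander, not to be disturbed: hand soap bottle with a pump, 56 x 72 mm, 182 mm high; behind the crate; origin half-way up
There are look-alikes about, which are no part of the job. What is shaped like the part that bears tea_tin_mid but orange or red is not meant.

How it is judged (in metres and radians):
On the way, in this order (a step that is already met when the one before it is completed fails the run):
1. honey jar and tea tin stand closed up against the crate's left-hand end (x of honey_jar_mid in the frame of crate_floor between -0.03 and 0.03 m and z of honey_jar_mid in the frame of crate_floor between 0.05 and 0.06 m and angle between each of honey_jar_mid, tea_tin_mid's own z axis and vertical below 0.12 rad and x of tea_tin_mid in the frame of crate_floor between -0.03 and 0.03 m and z of tea_tin_mid in the frame of crate_floor between 0.041 and 0.051 m and (y of honey_jar_mid in the frame of crate_floor above 0.081 m or y of tea_tin_mid in the frame of crate_floor above 0.082 m) and y of honey_jar_mid in the frame of crate_floor above 0.012 m and y of tea_tin_mid in the frame of crate_floor above 0.011 m), for 0.2 s.
2. the food tin stands in the crate, close up to them, and is let go, before the spice jar is in (all of step 1 and x of food_tin_mid in the frame of crate_floor between -0.03 and 0.03 m and z of food_tin_mid in the frame of crate_floor between 0.031 and 0.041 m and angle between food_tin_mid's own z axis and vertical below 0.12 rad and y of food_tin_mid in the frame of crate_floor above -0.049 m and contact force between food_tin and the fingers below 0.05 N and not ((x of spice_jar_mid in the frame of crate_floor between -0.03 and 0.03 m and z of spice_jar_mid in the frame of crate_floor between 0.0475 and 0.0575 m and angle between spice_jar_mid's own z axis and vertical below 0.12 rad) and y of spice_jar_mid in the frame of crate_floor between -0.106 and -0.075 m)), for 0.2 s.
At the end, for the whole second after the job is handed in: Honey jar and tea tin at the crate's left end (gaps at wall and between them at most 8 mm in all), food tin next (gaps at most 9 mm in all), spice jar in the right end; all four within 7 degrees of upright, at rest, released, within 5 mm of the crate floor height (all of step 1 and x of food_tin_mid in the frame of crate_floor between -0.03 and 0.03 m and z of food_tin_mid in the frame of crate_floor between 0.031 and 0.041 m and angle between each of food_tin_mid, spice_jar_mid's own z axis and vertical below 0.12 rad and y of food_tin_mid in the frame of crate_floor above -0.049 m and x of spice_jar_mid in the frame of crate_floor between -0.03 and 0.03 m and z of spice_jar_mid in the frame of crate_floor between 0.0475 and 0.0575 m and y of spice_jar_mid in the frame of crate_floor between -0.106 and -0.075 m and linear speed of each of honey_jar, tea_tin, food_tin, spice_jar below 0.02 m/s and contact force between each of honey_jar, tea_tin, food_tin, spice_jar and the fingers below 0.05 N); the robot touches nothing.
It fails at once if the honey jar or the tea tin is lifted by more than 15 mm (z of honey_jar_mid in the frame of crate_floor above 0.07 m or z of tea_tin_mid in the frame of crate_floor above 0.061 m).
It fails at once if a thing to be packed is toppled (tilted by more than 40 degrees) (angle between any of honey_jar_mid, tea_tin_mid, food_tin_mid, spice_jar_mid's own z axis and vertical above 0.7 rad).
It fails at once if a bystander is shifted by more than 25 mm (distance of any of timer_mid, salt_shaker_mid, mug_mid, soap_bottle_mid from where it was at the start of the episode above 0.025 m).
It also fails if it takes over 72 s, if anything falls off the work surface, if the arm or the gripper's body presses on something with over 40 N, if the wrist force passes 120 N, or if a joint passes its speed limit or range.

## Working session

There is one attempt and no reset: what is moved stays moved. The work goes in short steps, Python scripts to look and compute and a tool call to move; the robot and the scene stay as the last step left them, time stands still between calls to the robot, and variables do not carry over. Pictures are saved under pics/ and viewed, and the job is handed in when it is done.

Besides the shell and the picture viewer there is one more tool, called after ">>>" by a JSON object that holds its "op" and its "data", one argument or row to a line. drive_tool: Moves the arm, as the interface text tells. Its arguments: {"type":"object","properties":{"motion":{"type":"array","items":{"type":"array"}},"claw":{"type":"number"},"force":{"type":"number"}},"required":["motion"]}

```bash
ls; mkdir -p pics
python3 - <<'E'
from workcell import env
import cv2
print(env.state())
for n in ["scene","top"]:
    im=env.grab_frame(n); cv2.imwrite(f"pics/{n}0.png",im[:,:,::-1]); p=env.camera_params(n); print(n,p)
E
```

```text
pics
{'time_s': 0.0, 'qpos': array([-6.81242678e+01,  1.83517922e+01,  8.97079508e+01, -1.43577336e-03,
        7.20439137e+01, -1.14601548e+00]), 'qvel': array([ 0.02802495,  0.13369106, -0.1241106 ,  0.01269469,  0.04935147,
       -0.03582353]), 'effort': array([ 2.43333132e-03, -4.12449324e+01, -2.31970668e+01,  7.28418888e-02,
        4.57112887e-02, -1.72640903e-04]), 'ee_pos': array([ 224.66992304, -528.7255658 ,  213.10830826]), 'ee_rot': array([-1.79999292e+02,  1.03663335e-01, -6.69778078e+01]), 'force': array([ 0.15601815, -1.14865806,  1.25254761]), 'torque': array([0.00160561, 0.00205453, 0.023551  ]), 'gripper_width': 91.29179253788486}
scene {'fov_y': 50.439278012345206, 'cx': 319.02593813126407, 'cy': 241.07771542285474, 'pose': array([[-4.65101233e-01, -5.29538836e-01,  7.09414875e-01,
        -4.50916566e+02],
       [-8.85247659e-01,  2.74430069e-01, -3.75532581e-01,
         5.22845342e+02],
       [ 4.17431247e-03, -8.02668524e-01, -5.96410778e-01,
         9.05858156e+02],
       [ 0.00000000e+00,  0.00000000e+00,  0.00000000e+00,
         1.00000000e+00]])}
top {'fov_y': 47.07768329771971, 'cx': 316.5670563140495, 'cy': 234.54911599734683, 'pose': array([[ 1.44784289e-02, -9.98919867e-01,  4.41528420e-02,
         4.71746756e+02],
       [-9.99894804e-01, -1.44258833e-02,  1.50849512e-03,
         1.76477528e+01],
       [-8.69921999e-04, -4.41700379e-02, -9.99023649e-01,
         1.27382276e+03],
       [ 0.00000000e+00,  0.00000000e+00,  0.00000000e+00,
         1.00000000e+00]])}
```

View pics/scene0.png

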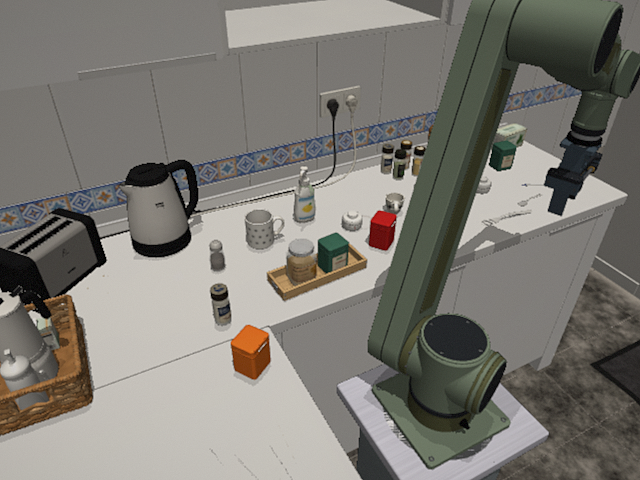

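View pics/top0.png

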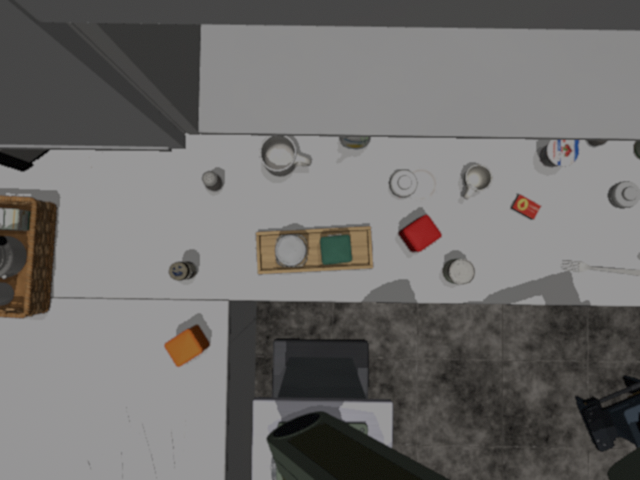

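Run:
```python
import cv2,numpy as np
im=cv2.imread("pics/top0.png")
cv2.imwrite("pics/c1.png",cv2.resize(im[200:300,150:310],None,fx=5,fy=5,interpolation=cv2.INTER_CUBIC))
cv2.imwrite("pics/c2.png",cv2.resize(im[170:300,330:490],None,fx=4.5,fy=4.5,interpolation=cv2.INTER_CUBIC))
```

```text
(no output)
```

View pics/c1.png

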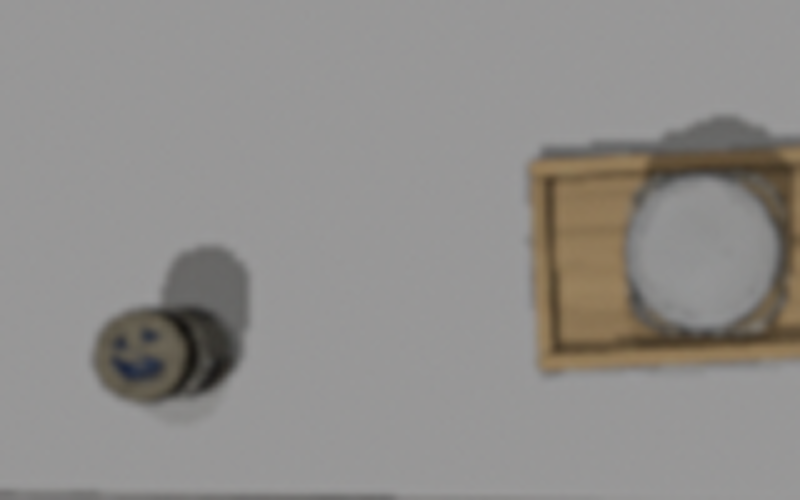

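View pics/c2.png

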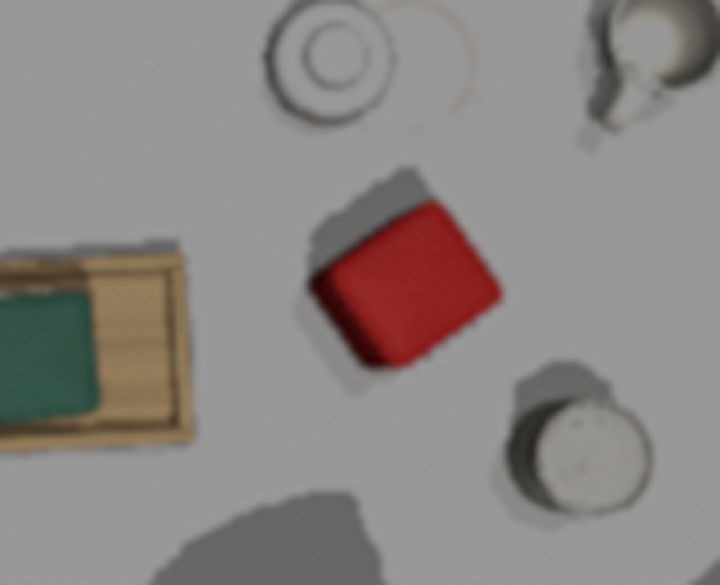

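```bash
cat > h.py <<'E'
import numpy as np,cv2
from workcell import env
def ray(cam,uv,z,p=None):
    p=p or env.camera_params(cam); f=240/np.tan(np.radians(p['fov_y']/2)); T=np.array(p['pose'])
    d=T[:3,:3]@np.array([(uv[0]-p['cx'])/f,(uv[1]-p['cy'])/f,1]); o=T[:3,3]
    return (o+d*(z-o[2])/d[2])[:2].round(1)
def proj(cam,X,p=None):
    p=p or env.camera_params(cam); f=240/np.tan(np.radians(p['fov_y']/2)); T=np.array(p['pose'])
    c=T[:3,:3].T@(np.array(X)-T[:3,3]); return np.array([p['cx']+f*c[0]/c[2],p['cy']+f*c[1]/c[2]]).round(1)
def save(cam,fn):
    p=env.camera_params(cam); im=env.grab_frame(cam); cv2.imwrite("pics/"+fn,im[:,:,::-1]); return im[:,:,::-1].copy(),p
E
python3 - <<'E'
from h import *
im=cv2.imread("pics/top0.png"); hsv=cv2.cvtColor(im,cv2.COLOR_BGR2HSV)
def big(m,roi):
    mm=np.zeros_like(m); u0,v0,u1,v1=roi; mm[v0:v1,u0:u1]=m[v0:v1,u0:u1]
    c=max(cv2.findContours(mm,0,2)[0],key=cv2.contourArea); return c
c=big(cv2.inRange(hsv,(8,60,60),(25,255,255)),(240,210,390,290))
r=cv2.minAreaRect(cv2.convexHull(c)); b=cv2.boxPoints(r); print("crate",r,[ray("top",q,30) for q in b], ray("top",r[0],30))
c=big(cv2.inRange(hsv,(60,60,30),(95,255,255)),(300,220,370,280)); r=cv2.minAreaRect(c); print("tea",r,ray("top",r[0],98),[ray("top",q,98) for q in cv2.boxPoints(r)])
for n,uv,z in [("food",(462.2,271.8),72),("spice",(178,271),105),("honey",(291,250.6),116),("timer",(403,182),48),("salt",(211,180),85),("soap",(355,138),150),("mug",(280,153),91),("red",(421,233),92)]: print(n,ray("top",uv,z))
# scene check
for X in [(0,0,0)]: pass
print("spice in scene", proj("scene",[*ray("top",(178,271),105),105]),"honey",proj("scene",[*ray("top",(291,250.6),116),116]))
E
python3 - <<'E'
import cv2
im=cv2.imread("pics/scene0.png")
cv2.imwrite("pics/c3.png",cv2.resize(im[220:340,195:385],None,fx=4,fy=4,interpolation=cv2.INTER_CUBIC))
E
```

```text
crate ((313.93145751953125, 249.62844848632812), (42.19728469848633, 114.85652160644531), 87.1375961303711) [array([531.8, 157.6]), array([ 548.5, -101.5]), array([ 453.5, -107.2]), array([436.8, 151. ])] [492.6  25. ]
tea ((335.5246276855469, 249.2705078125), (26.889116287231445, 28.880901336669922), 84.80557250976562) [492.9 -21.5] [array([518.2,  12.2]), array([524.7, -49.2]), array([467.6, -55.1]), array([461.1,   6.2])]
food [ 448.3 -298.7]
spice [441.9 311.7]
honey [488.4  72.6]
timer [ 646.3 -172.1]
salt [639.4 250.2]
soap [721.4 -56.8]
mug [699.4 101.1]
red [ 530.5 -204.7]
spice in scene [219.8 289.1] honey [302.8 246.2]
```

View pics/c3.png

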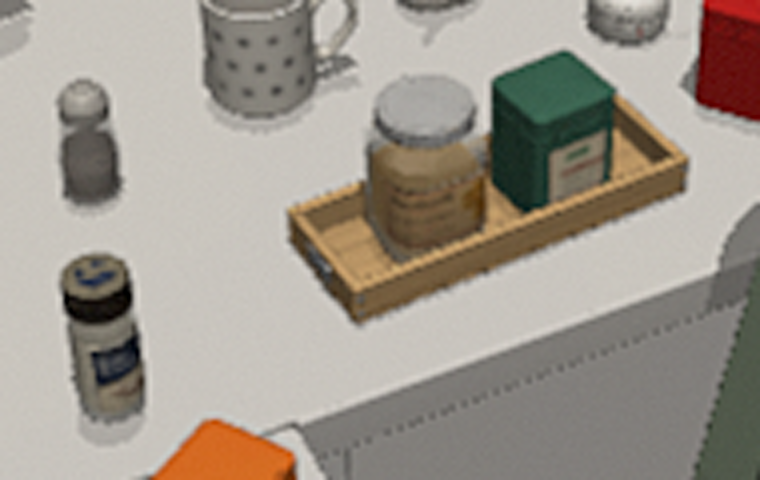

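>>> {"op": "drive_tool", "data": {
  "motion": [
    [[0.018,0.03,0],[0,0,0.12]],
    [[0.018,0.03,0],[0,0,0.12]],
    [[0.018,0.03,0],[0,0,0.12]],
    [[0.018,0.03,0],[0,0,0.12]],
    [[0.018,0.03,0],[0,0,0.12]],
    [[0.018,0.03,0],[0,0,0.12]],
    [[0.018,0.03,0],[0,0,0.12]],
    [[0.018,0.03,0],[0,0,0.12]],
    [[0.018,0.03,0],[0,0,0.12]],
    [[0.018,0.03,0],[0,0,0.12]]
  ],
  "claw": 0.3,
  "force": 20
}}

```text
time_s: 0.93
ee_pos: [405.2, -227.5, 213.8]
ee_rot: [-180.0, 0.0, 2.1]
force: [0.6, 0.3, -0.5]
gripper_width: 28.1
```

>>> {"op": "drive_tool", "data": {
  "motion": [
    [[0.018,0.03,0],[0,0,0.028]],
    [[0.018,0.03,0],[0,0,0]],
    [[0.018,0.03,0],[0,0,0]],
    [[0.018,0.03,0],[0,0,0]],
    [[0.01,0.015,0],[0,0,0]],
    [[0.01,0.0145,0],[0,0,0]],
    [[0,0,0],[0,0,0]],
    [[0,0,0],[0,0,0]],
    [[0,0,0],[0,0,0]],
    [[0,0,0],[0,0,0]]
  ]
}}

```text
time_s: 1.77
ee_pos: [496.2, -80.5, 213.8]
ee_rot: [180.0, 0.0, 3.3]
force: [-1.0, 0.2, -0.7]
gripper_width: 27.4
```

Run:
```python
from h import *
s=env.state();print(s['ee_pos'],s['ee_rot'])
im,p=save("wrist","w1.png")
print(p['pose'].round(2),p['fov_y'])
```

```text
[496.217101   -80.5475561  213.84364383] [1.79986236e+02 3.27439021e-02 3.31886381e+00]
[[ 1.0000e+00  6.0000e-02  1.0000e-02  4.9197e+02]
 [ 6.0000e-02 -9.7000e-01 -2.5000e-01 -1.0570e+01]
 [-0.0000e+00  2.5000e-01 -9.7000e-01  3.8490e+02]
 [ 0.0000e+00  0.0000e+00  0.0000e+00  1.0000e+00]] 65.6522614528691
```

View pics/w1.png

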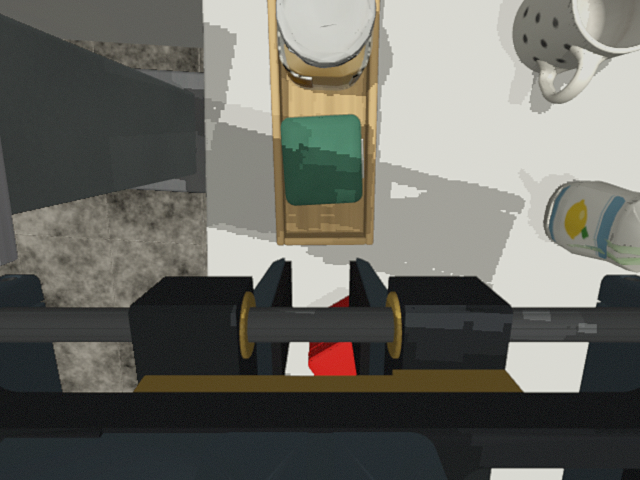

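Run:
```python
from h import *
for n,uv,z in [("RR",(374,242),30),("RL",(276.5,243),30),("farR",(380.5,5),30),("farL",(270.5,5),30),("tea tl",(282,118),98),("tr",(360,114),98),("bl",(286,206),98),("br",(362,203),98),("bolt",(325,22),116)]: print(n,ray("wrist",uv,z))
```

```text
RR [550.1 -99.5]
RL [ 454.2 -106.1]
farR [536.1 107.6]
farL [443.1 102.2]
tea tl [462.7   7.3]
tr [519.7  13.4]
bl [467.9 -57.6]
br [526.7 -51.9]
bolt [490.5  67.1]
```

>>> {"op": "drive_tool", "data": {
  "motion": [
    [[0,0,-0.03],[0,0,0.008]],
    [[0,0,-0.03],[0,0,0]],
    [[0,0,-0.03],[0,0,0]],
    [[0,0,-0.03],[0,0,0]],
    [[0,0,-0.03],[0,0,0]],
    [[0,0,-0.02],[0,0,0]],
    [[0,0,-0.01],[0,0,0]],
    [[0,0,0],[0,0,0]],
    [[0,0,0],[0,0,0]],
    [[0,0,0],[0,0,0]]
  ]
}}

```text
time_s: 2.65
ee_pos: [498.1, -80.2, 35.4]
ee_rot: [180.0, -0.2, 3.8]
force: [-0.0, -0.4, 0.4]
gripper_width: 27.5
```

>>> {"op": "drive_tool", "data": {
  "motion": [
    [[-0.0003,0.004,0],[0,0,0]],
    [[-0.0003,0.005,0],[0,0,0]],
    [[-0.0003,0.005,0],[0,0,0]],
    [[-0.0004,0.006,0],[0,0,0]],
    [[-0.0004,0.006,0],[0,0,0]],
    [[-0.0004,0.006,0],[0,0,0]],
    [[-0.0004,0.006,0],[0,0,0]],
    [[-0.0004,0.006,0],[0,0,0]],
    [[-0.0004,0.006,0],[0,0,0]],
    [[-0.0004,0.005,0],[0,0,0]]
  ]
}}

```text
time_s: 3.48
ee_pos: [493.3, -24.3, 34.1]
ee_rot: [180.0, -0.0, 3.9]
force: [-0.3, -2.9, 2.3]
gripper_width: 27.5
```

Run:
```python
from h import *
s=env.state();print(s['ee_pos'],s['ee_rot'],s['force'])
im,p=save("wrist","w2.png");save("scene","s2.png")
```

```text
[493.29693429 -24.25866208  34.09016302] [ 1.79977650e+02 -2.03341199e-02  3.86642366e+00] [-0.34111221 -2.86359049  2.33138662]
```

View pics/w2.png

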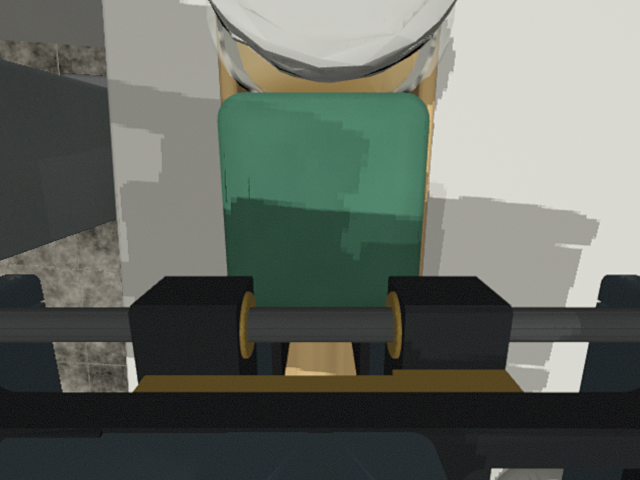

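View pics/s2.png

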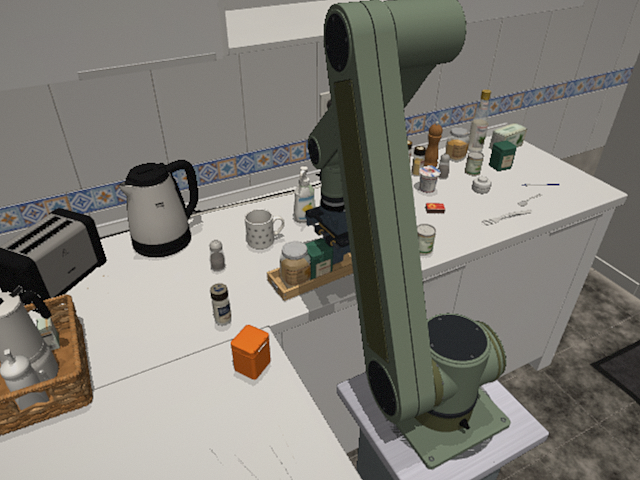

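>>> {"op": "drive_tool", "data": {
  "motion": [
    [[-0.0003,0.004,0],[0,0,0]],
    [[-0.0003,0.004,0],[0,0,0]],
    [[-0.0003,0.004,0],[0,0,0]],
    [[-0.0002,0.003,0],[0,0,0]],
    [[-0.0001,0.002,0],[0,0,0]],
    [[-0.0001,0.002,0],[0,0,0]],
    [[0,0.001,0],[0,0,0]],
    [[0,0,0],[0,0,0]],
    [[0,0,0],[0,0,0]],
    [[0,0,0],[0,0,0]]
  ]
}}

```text
time_s: 4.42
ee_pos: [491.8, -4.5, 33.9]
ee_rot: [-180.0, 0.0, 3.8]
force: [-1.0, -0.3, -0.3]
gripper_width: 27.0
```

>>> {"op": "drive_tool", "data": {
  "motion": [
    [[0,0.001,0],[0,0,0]],
    [[0,0.001,0],[0,0,0]],
    [[0,0.001,0],[0,0,0]],
    [[0,0.001,0],[0,0,0]],
    [[0,0.001,0],[0,0,0]],
    [[0,0.001,0],[0,0,0]],
    [[0,0,0],[0,0,0]],
    [[0,0,0],[0,0,0]],
    [[0,0,0],[0,0,0]],
    [[0,0,0],[0,0,0]]
  ]
}}

```text
time_s: 5.25
ee_pos: [492.8, -3.4, 35.2]
ee_rot: [179.5, -0.1, 4.1]
force: [-0.4, -22.5, 7.6]
gripper_width: 27.0
```

>>> {"op": "drive_tool", "data": {
  "motion": [
    [[0,-0.006,0],[0,0,0]],
    [[0,-0.01,0],[0,0,0]],
    [[0,-0.02,0],[0,0,0]],
    [[0,-0.02,0.01],[0,0,0]],
    [[0,-0.02,0.03],[0,0,0]],
    [[0,-0.02,0.03],[0,0,0]],
    [[0,-0.02,0.03],[0,0,0]],
    [[0,-0.02,0.03],[0,0,0]],
    [[0,-0.02,0.02],[0,0,0]],
    [[0,0,0],[0,0,0]]
  ]
}}

```text
time_s: 6.08
ee_pos: [494.7, -158.4, 188.6]
ee_rot: [179.7, -0.5, 3.7]
force: [1.9, -1.0, -0.3]
gripper_width: 26.9
```

Run:
```python
from h import *
s=env.state();print(s['ee_pos'],s['ee_rot'],s['force'])
im,p=save("wrist","w3.png");save("top","t3.png")
```

```text
[ 494.6998253  -158.40136713  188.61106295] [179.73233764  -0.54589575   3.68550946] [ 1.88286265 -0.96146573 -0.3362123 ]
```

View pics/w3.png

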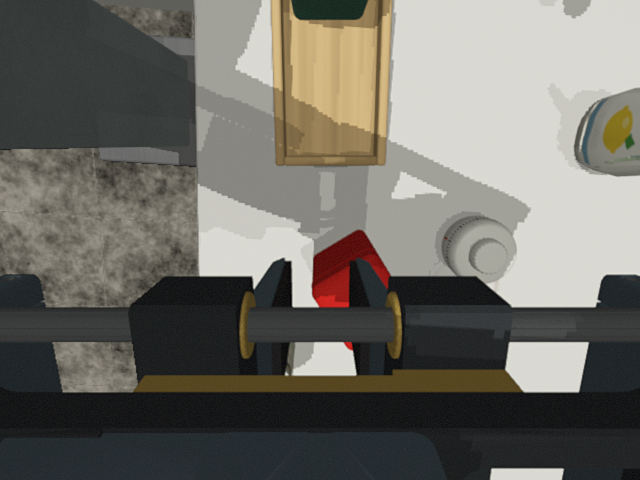

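View pics/t3.png

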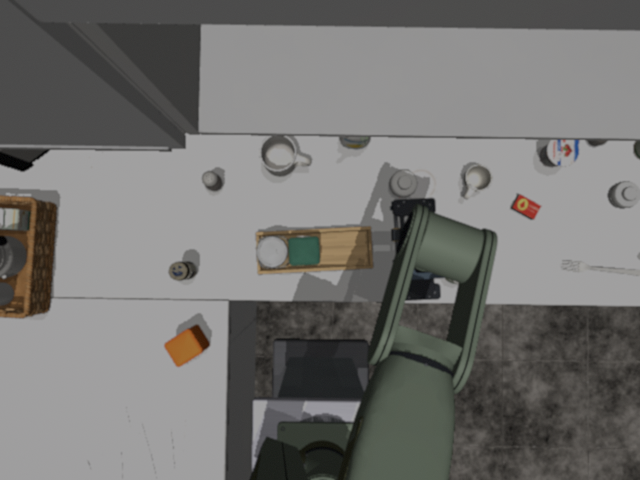

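Run:
```python
from h import *
im=cv2.imread("pics/t3.png"); hsv=cv2.cvtColor(im,cv2.COLOR_BGR2HSV)
m=cv2.inRange(hsv,(60,60,30),(95,255,255)); mm=np.zeros_like(m); mm[220:280,270:340]=m[220:280,270:340]
c=max(cv2.findContours(mm,0,2)[0],key=cv2.contourArea); r=cv2.minAreaRect(c); P=ray("top",r[0],98)
C=np.array([492.6,25]);u=np.array([-.066,.998]);v=np.array([.998,.066])
H=ray("top",(272,252),116)
for n,q in (("tea",P),("honey",H)): print(n,q,"xc",(q-C)@v,"yc",(q-C)@u)
cv2.imwrite("pics/c4.png",cv2.resize(im[215:285,245:385],None,fx=5,fy=5,interpolation=cv2.INTER_CUBIC))
```

```text
tea [489.2  46.8] xc -1.954400000000034 yc 21.9808
honey [484.9 112.5] xc -1.9096000000000446 yc 87.8332
```

View pics/c4.png

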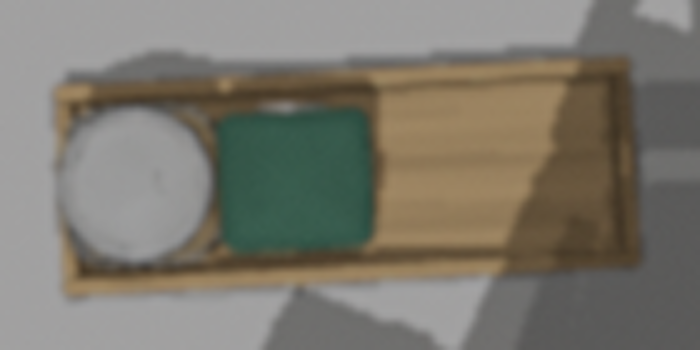

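>>> {"op": "drive_tool", "data": {
  "motion": [
    [[-0.008,-0.023,0],[0,0,0]],
    [[-0.008,-0.023,0],[0,0,0]],
    [[-0.008,-0.024,0],[0,0,0]],
    [[-0.008,-0.024,0],[0,0,0]],
    [[-0.008,-0.023,0],[0,0,0]],
    [[-0.0065,-0.023,0],[0,0,0]],
    [[0,0,-0.02],[0,0,0]],
    [[0,0,-0.02],[0,0,0]],
    [[0,0,-0.02],[0,0,0]],
    [[0,0,0],[0,0,0]]
  ],
  "claw": 1.0
}}

```text
time_s: 7.02
ee_pos: [442.1, -291.4, 118.5]
ee_rot: [-179.5, 0.5, 3.9]
force: [-1.5, -0.4, -1.0]
gripper_width: 89.9
```

Run:
```python
from h import *
s=env.state();print(s['ee_pos'],s['ee_rot'],s['force'])
im,p=save("wrist","w4.png")
print(proj("wrist",[448.3,-298.7,72],p))
```

```text
[ 442.11662305 -291.44147014  118.54937673] [-179.53571518    0.51602424    3.87544814] [-1.51833296 -0.36894698 -1.02371441]
[330.5 276. ]
```

View pics/w4.png

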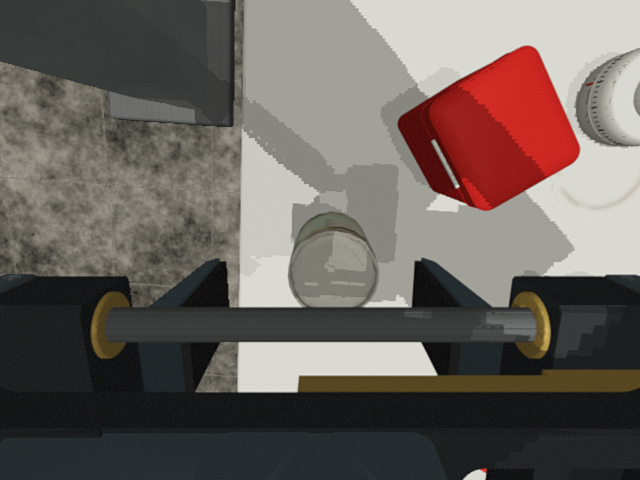

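Run:
```python
from h import *
print(env.state()['ee_pos'],env.state()['ee_rot'])
for uv in [(333,269),(289,269),(377,269),(333,309)]: print(ray("wrist",uv,72))
```

```text
[ 443.40299528 -292.27427549  120.69619737] [-179.6707867     0.35324734    3.88634693]
[ 451.  -295.7]
[ 423.7 -297.7]
[ 478.3 -293.8]
[ 453.1 -322.5]
```

>>> {"op": "drive_tool", "data": {
  "motion": [
    [[0.002,-0.002,0],[0,0,0]],
    [[0.002,-0.001,0],[0,0,0]],
    [[0,0,-0.01],[0,0,0]],
    [[0,0,-0.01],[0,0,0]],
    [[0,0,-0.01],[0,0,0]],
    [[0,0,0],[0,0,0]],
    [[0,0,0],[0,0,0]],
    [[0,0,0],[0,0,0]],
    [[0,0,0],[0,0,0]],
    [[0,0,0],[0,0,0]]
  ]
}}

```text
time_s: 7.9
ee_pos: [449.6, -297.9, 94.4]
ee_rot: [180.0, -0.1, 3.8]
force: [-0.1, 0.2, -0.7]
gripper_width: 91.5
```

>>> {"op": "drive_tool", "data": {
  "motion": [
    [[0,0,-0.01],[0,0,0]],
    [[0,0,-0.01],[0,0,0]],
    [[0,0,-0.01],[0,0,0]],
    [[0,0,-0.01],[0,0,0]],
    [[0,0,-0.01],[0,0,0]],
    [[0,0,-0.01],[0,0,0]],
    [[0,0,-0.004],[0,0,0]],
    [[0,0,0],[0,0,0]],
    [[0,0,0],[0,0,0]],
    [[0,0,0],[0,0,0]]
  ]
}}

```text
time_s: 8.73
ee_pos: [449.7, -298.0, 30.3]
ee_rot: [180.0, -0.0, 3.8]
force: [-0.1, 0.8, 0.3]
gripper_width: 91.2
```

>>> {"op": "drive_tool", "data": {
  "motion": [
    [[0,0,0],[0,0,0]],
    [[0,0,0],[0,0,0]],
    [[0,0,0],[0,0,0]],
    [[0,0,0],[0,0,0]],
    [[0,0,0],[0,0,0]],
    [[0,0,0],[0,0,0]],
    [[0,0,0],[0,0,0]],
    [[0,0,0],[0,0,0]],
    [[0,0,0],[0,0,0]],
    [[0,0,0],[0,0,0]]
  ],
  "claw": 0.0,
  "force": 20
}}

```text
time_s: 9.57
ee_pos: [449.5, -297.7, 30.1]
ee_rot: [180.0, -0.0, 3.8]
force: [0.2, 0.1, 2.8]
gripper_width: 56.8
```

>>> {"op": "drive_tool", "data": {
  "motion": [
    [[0,0,0.015],[0,0,0]],
    [[0,0,0.025],[0,0,0]],
    [[0,0,0.03],[0,0,0]],
    [[0,0,0.03],[0,0,0]],
    [[0,0,0.02],[0,0,0]],
    [[0.003,0.015,0],[0,0,0]],
    [[0.004,0.025,0],[0,0,0]],
    [[0.005,0.025,0],[0,0,0]],
    [[0.005,0.025,0],[0,0,0]],
    [[0.005,0.025,0],[0,0,0]]
  ]
}}

```text
time_s: 10.4
ee_pos: [470.9, -181.5, 149.4]
ee_rot: [-180.0, 0.1, 3.8]
force: [0.5, -0.3, -1.3]
gripper_width: 57.1
```

>>> {"op": "drive_tool", "data": {
  "motion": [
    [[0.005,0.03,0],[0,0,0]],
    [[0.005,0.03,0],[0,0,0]],
    [[0.005,0.03,0],[0,0,0]],
    [[0.004,0.02,0],[0,0,0]],
    [[0.003,0.015,0],[0,0,0]],
    [[0.002,0.01,0],[0,0,0]],
    [[0,0,0],[0,0,0]],
    [[0,0,0],[0,0,0]],
    [[0,0,0],[0,0,0]],
    [[0,0,0],[0,0,0]]
  ]
}}

```text
time_s: 11.23
ee_pos: [495.1, -48.6, 149.9]
ee_rot: [180.0, 0.0, 3.8]
force: [-0.4, 0.9, -1.5]
gripper_width: 57.0
```

Run:
```python
from h import *
s=env.state();print(s['ee_pos'],s['ee_rot'],s['force'],s['gripper_width'])
im,p=save("wrist","w5.png")
```

```text
[495.12786254 -48.6413532  149.8561969 ] [1.79983162e+02 1.84502849e-02 3.77180865e+00] [-0.35318046  0.93205936 -1.52038479] 56.9805958699848
```

View pics/w5.png

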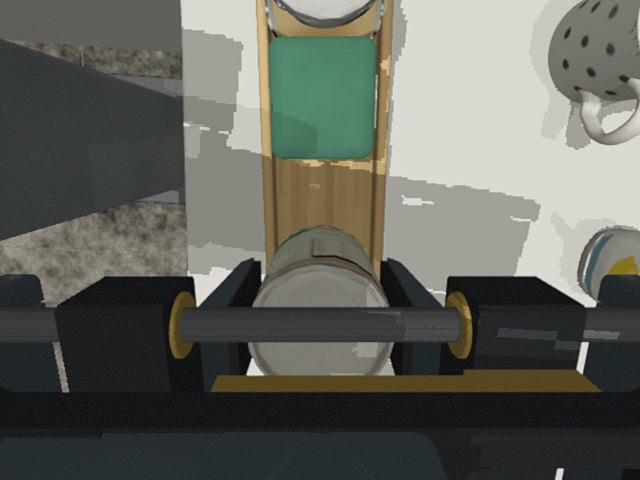

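>>> {"op": "drive_tool", "data": {
  "motion": [
    [[0,0.013,0],[0,0,0]],
    [[0,0.012,0],[0,0,0]],
    [[0,0,0],[0,0,0]],
    [[0,0,-0.02],[0,0,0]],
    [[0,0,-0.025],[0,0,0]],
    [[0,0,-0.025],[0,0,0]],
    [[0,0,-0.02],[0,0,0]],
    [[0,0,-0.015],[0,0,0]],
    [[0,0,0],[0,0,0]],
    [[0,0,0],[0,0,0]]
  ]
}}

```text
time_s: 12.12
ee_pos: [495.1, -22.9, 44.6]
ee_rot: [-180.0, 0.1, 3.8]
force: [0.8, 0.1, -1.0]
gripper_width: 57.5
```

>>> {"op": "drive_tool", "data": {
  "motion": [
    [[0,0,-0.002],[0,0,0]],
    [[0,0,-0.002],[0,0,0]],
    [[0,0,-0.002],[0,0,0]],
    [[0,0,-0.001],[0,0,0]],
    [[0,0,-0.001],[0,0,0]],
    [[0,0,0],[0,0,0]],
    [[0,0,0],[0,0,0]],
    [[0,0,0],[0,0,0]],
    [[0,0,0],[0,0,0]],
    [[0,0,0],[0,0,0]]
  ]
}}

```text
time_s: 12.95
ee_pos: [495.4, -22.7, 37.0]
ee_rot: [-180.0, -0.0, 3.8]
force: [-0.2, 0.0, -1.3]
gripper_width: 56.7
```

>>> {"op": "drive_tool", "data": {
  "motion": [
    [[0,0,-0.0005],[0,0,0]],
    [[0,0.0015,0],[0,0,0]],
    [[0,0.0015,0],[0,0,0]],
    [[-0.0003,0.0015,0],[0,0,0]],
    [[-0.0003,0.001,0],[0,0,0]],
    [[0,0.001,0],[0,0,0]],
    [[0,0,0],[0,0,0]],
    [[0,0,0],[0,0,0]],
    [[0,0,0],[0,0,0]],
    [[0,0,0],[0,0,0]]
  ]
}}

```text
time_s: 13.78
ee_pos: [494.8, -16.2, 36.5]
ee_rot: [180.0, -0.0, 3.8]
force: [-0.5, 0.1, -1.0]
gripper_width: 57.3
```

>>> {"op": "drive_tool", "data": {
  "motion": [
    [[0,0.001,0],[0,0,0]],
    [[0,0.001,0],[0,0,0]],
    [[0,0.0005,0],[0,0,0]],
    [[0,0.0005,0],[0,0,0]],
    [[0,0,0],[0,0,0]],
    [[0,0,0],[0,0,0]],
    [[0,0,0],[0,0,0]],
    [[0,0,0],[0,0,0]],
    [[0,0,0],[0,0,0]],
    [[0,0,0],[0,0,0]]
  ]
}}

```text
time_s: 14.62
ee_pos: [494.8, -14.0, 36.5]
ee_rot: [179.9, -0.0, 3.9]
force: [0.1, -5.7, -2.7]
gripper_width: 56.8
```

>>> {"op": "drive_tool", "data": {
  "motion": [
    [[0,0,0],[0,0,0]],
    [[0,0,0],[0,0,0]],
    [[0,0,0],[0,0,0]],
    [[0,0,0],[0,0,0]],
    [[0,0,0],[0,0,0]],
    [[0,0,0],[0,0,0]],
    [[0,0,0],[0,0,0]],
    [[0,0,0],[0,0,0]],
    [[0,0,0],[0,0,0]],
    [[0,0,0],[0,0,0]]
  ],
  "claw": 1.0
}}

```text
time_s: 15.45
ee_pos: [494.8, -13.2, 36.5]
ee_rot: [-180.0, -0.0, 3.8]
force: [0.3, -0.1, 0.6]
gripper_width: 91.4
```

>>> {"op": "drive_tool", "data": {
  "motion": [
    [[0,0,0.01],[0,0,0]],
    [[0,0,0.02],[0,0,0]],
    [[0,0,0.03],[0,0,0]],
    [[0,0,0.03],[0,0,0]],
    [[0,0,0.03],[0,0,0]],
    [[0,0,0.03],[0,0,0]],
    [[0,-0.03,0.02],[0,0,0]],
    [[0,-0.03,0],[0,0,0]],
    [[0,-0.03,0],[0,0,0]],
    [[0,0,0],[0,0,0]]
  ]
}}

```text
time_s: 16.28
ee_pos: [495.0, -107.3, 207.9]
ee_rot: [179.8, -0.1, 3.6]
force: [0.5, 0.5, -0.2]
gripper_width: 91.1
```

Run:
```python
from h import *
s=env.state();print(s['ee_pos'],s['ee_rot'],s['force'],s['gripper_width'])
im,p=save("wrist","w6.png"); im,p=save("top","t6.png")
cv2.imwrite("pics/c6.png",cv2.resize(im[215:285,245:385],None,fx=5,fy=5,interpolation=cv2.INTER_CUBIC))
```

```text
[ 495.0006838  -107.2900491   207.87123261] [ 1.79812925e+02 -1.22072784e-01  3.64675179e+00] [ 0.48487045  0.50778364 -0.24627755] 91.11857040002172
```

View pics/w6.png

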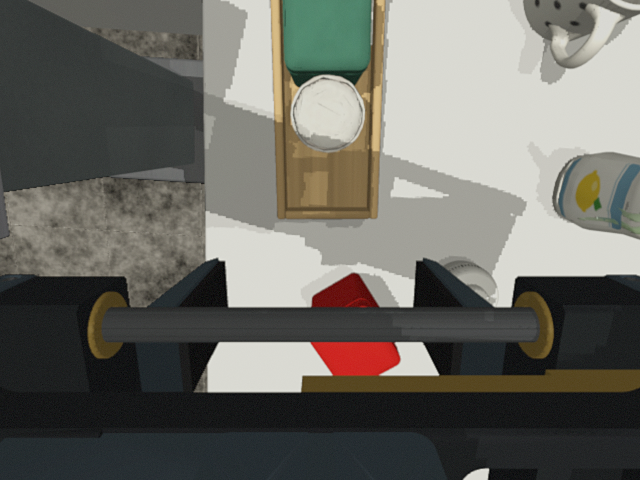

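View pics/c6.png

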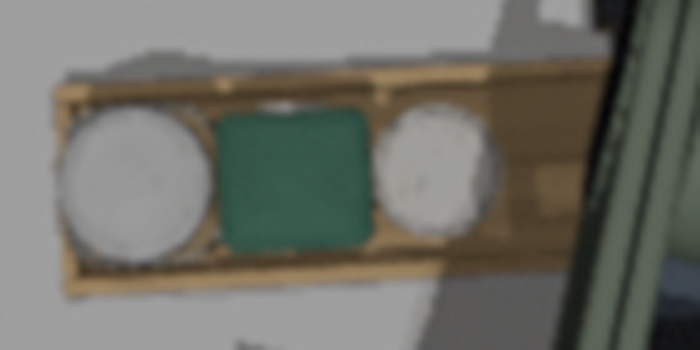

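Run:
```python
from h import *
C=np.array([492.6,25]);u=np.array([-.066,.998]);v=np.array([.998,.066])
for n,q in (("tin wrist",ray("wrist",(327.5,113),78)),("tin top",ray("top",(245+436/5,215+171/5),78)),("RR",ray("wrist",(376,217),30)),("RL",ray("wrist",(277.5,217.5),30))): print(n,q,"xc",((q-C)@v).round(1),"yc",((q-C)@u).round(1))
```

```text
tin wrist [493.7  -9.4] xc -1.2 yc -34.4
tin top [493.3 -14.9] xc -1.9 yc -39.9
RR [546.9 -96. ] xc 46.2 yc -124.3
RL [ 453.6 -102.6] xc -47.3 yc -124.8
```

>>> {"op": "drive_tool", "data": {
  "motion": [
    [[-0.004,0.02,0],[0,0,0]],
    [[-0.004,0.035,0],[0,0,0]],
    [[-0.004,0.035,0],[0,0,0]],
    [[-0.004,0.035,0],[0,0,0]],
    [[-0.004,0.035,0],[0,0,0]],
    [[-0.004,0.035,0],[0,0,0]],
    [[-0.004,0.035,0],[0,0,0]],
    [[-0.004,0.035,0],[0,0,0]],
    [[-0.004,0.035,0],[0,0,0]],
    [[-0.004,0.035,0],[0,0,0]]
  ]
}}

```text
time_s: 17.22
ee_pos: [453.2, 234.5, 206.7]
ee_rot: [-180.0, 0.0, 3.9]
force: [1.1, -0.8, -0.1]
gripper_width: 91.4
```

>>> {"op": "drive_tool", "data": {
  "motion": [
    [[-0.004,0.025,0],[0,0,0]],
    [[-0.004,0.02,0],[0,0,0]],
    [[-0.004,0.01,0],[0,0,0]],
    [[0,0,0],[0,0,0]],
    [[0,0,0],[0,0,0]],
    [[0,0,0],[0,0,0]],
    [[0,0,0],[0,0,0]],
    [[0,0,0],[0,0,0]],
    [[0,0,0],[0,0,0]],
    [[0,0,0],[0,0,0]]
  ]
}}

```text
time_s: 18.05
ee_pos: [443.0, 286.2, 206.6]
ee_rot: [180.0, -0.0, 3.8]
force: [-0.2, -0.3, 0.6]
gripper_width: 91.1
```

Run:
```python
from h import *
s=env.state();print(s['ee_pos'],s['ee_rot'],s['force'],s['gripper_width'])
im,p=save("wrist","w7.png"); print(proj("wrist",[441.9,311.7,105],p))
im,p=save("top","t7.png")
cv2.imwrite("pics/c7.png",cv2.resize(im[215:285,245:385],None,fx=5,fy=5,interpolation=cv2.INTER_CUBIC))
```

```text
[443.01746812 286.15591486 206.55118324] [ 1.79998352e+02 -9.77034122e-03  3.77649004e+00] [-0.2118991  -0.28364917  0.63398862] 91.0618475887044
[321.4 207.8]
```

View pics/w7.png

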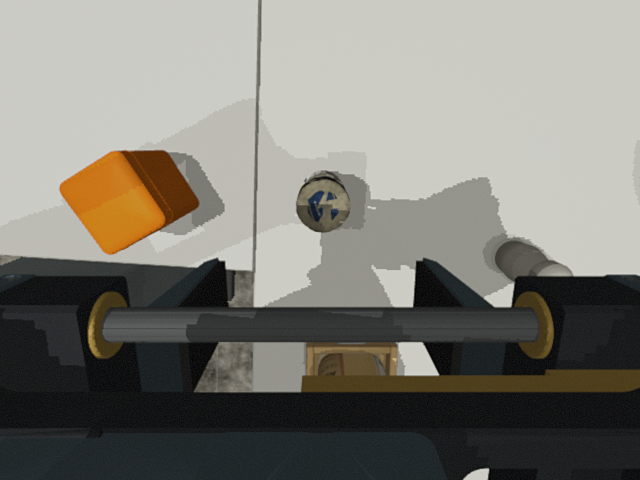

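View pics/c7.png

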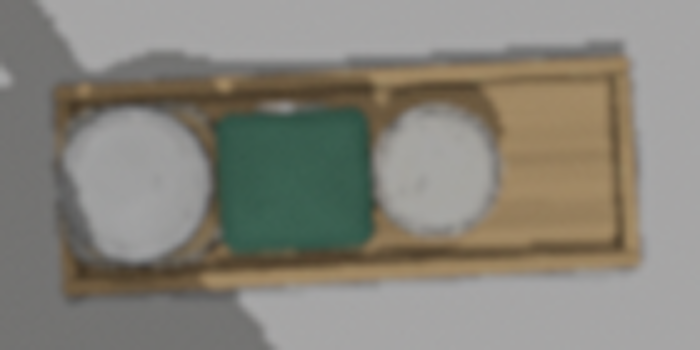

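>>> {"op": "drive_tool", "data": {
  "motion": [
    [[0,0.0135,0],[0,0,0]],
    [[0,0.013,0],[0,0,0]],
    [[0,0,0],[0,0,0]],
    [[0,0,-0.02],[0,0,0]],
    [[0,0,-0.02],[0,0,0]],
    [[0,0,-0.02],[0,0,0]],
    [[0,0,-0.01],[0,0,0]],
    [[0,0,0],[0,0,0]],
    [[0,0,0],[0,0,0]],
    [[0,0,0],[0,0,0]]
  ]
}}

```text
time_s: 18.98
ee_pos: [443.5, 313.9, 137.6]
ee_rot: [-179.9, -0.1, 3.9]
force: [0.4, -0.2, -0.6]
gripper_width: 91.1
```

>>> {"op": "drive_tool", "data": {
  "motion": [
    [[0,0,-0.01],[0,0,0]],
    [[0,0,-0.015],[0,0,0]],
    [[0,0,-0.015],[0,0,0]],
    [[0,0,-0.015],[0,0,0]],
    [[0,0,-0.015],[0,0,0]],
    [[0,0,-0.01],[0,0,0]],
    [[0,0,-0.01],[0,0,0]],
    [[0,0,0],[0,0,0]],
    [[0,0,0],[0,0,0]],
    [[0,0,0],[0,0,0]]
  ]
}}

```text
time_s: 19.82
ee_pos: [443.4, 313.7, 47.1]
ee_rot: [-180.0, -0.1, 3.8]
force: [0.8, 0.2, -0.1]
gripper_width: 91.4
```

>>> {"op": "drive_tool", "data": {
  "motion": [
    [[0,0,0],[0,0,0]],
    [[0,0,0],[0,0,0]],
    [[0,0,0],[0,0,0]],
    [[0,0,0],[0,0,0]],
    [[0,0,0],[0,0,0]],
    [[0,0,0],[0,0,0]],
    [[0,0,0],[0,0,0]],
    [[0,0,0],[0,0,0]],
    [[0,0,0],[0,0,0]],
    [[0,0,0],[0,0,0]]
  ],
  "claw": 0.0,
  "force": 15
}}

```text
time_s: 20.65
ee_pos: [442.8, 313.3, 46.5]
ee_rot: [180.0, -0.0, 3.8]
force: [0.1, -0.6, -0.6]
gripper_width: 40.7
```

>>> {"op": "drive_tool", "data": {
  "motion": [
    [[0,0,0.015],[0,0,0]],
    [[0,0,0.025],[0,0,0]],
    [[0,0,0.03],[0,0,0]],
    [[0,0,0.03],[0,0,0]],
    [[0,0,0.03],[0,0,0]],
    [[0,0,0.02],[0,0,0]],
    [[0.004,-0.015,0],[0,0,0]],
    [[0.004,-0.025,0],[0,0,0]],
    [[0.004,-0.03,0],[0,0,0]],
    [[0.004,-0.03,0],[0,0,0]]
  ]
}}

```text
time_s: 21.48
ee_pos: [458.5, 212.4, 196.3]
ee_rot: [180.0, 0.0, 3.9]
force: [1.7, -0.0, -0.5]
gripper_width: 40.3
```

>>> {"op": "drive_tool", "data": {
  "motion": [
    [[0.004,-0.03,0],[0,0,0]],
    [[0.004,-0.03,0],[0,0,0]],
    [[0.004,-0.03,0],[0,0,0]],
    [[0.004,-0.03,0],[0,0,0]],
    [[0.004,-0.03,0],[0,0,0]],
    [[0.004,-0.03,0],[0,0,0]],
    [[0.004,-0.03,0],[0,0,0]],
    [[0.004,-0.03,0],[0,0,0]],
    [[0.004,-0.025,0],[0,0,0]],
    [[0.003,-0.018,0],[0,0,0]]
  ]
}}

```text
time_s: 22.32
ee_pos: [497.6, -71.9, 196.3]
ee_rot: [180.0, 0.0, 3.8]
force: [1.1, 1.6, -0.8]
gripper_width: 40.4
```

>>> {"op": "drive_tool", "data": {
  "motion": [
    [[0,0,0],[0,0,0]],
    [[0,0,0],[0,0,0]],
    [[0,0,-0.01],[0,0,0]],
    [[0,0,-0.02],[0,0,0]],
    [[0,0,-0.02],[0,0,0]],
    [[0,0,-0.01],[0,0,0]],
    [[0,0,0],[0,0,0]],
    [[0,0,0],[0,0,0]],
    [[0,0,0],[0,0,0]],
    [[0,0,0],[0,0,0]]
  ]
}}

```text
time_s: 23.15
ee_pos: [498.6, -69.6, 137.6]
ee_rot: [180.0, -0.1, 3.9]
force: [-0.3, -0.2, -0.1]
gripper_width: 40.5
```

Run:
```python
from h import *
s=env.state();print(s['ee_pos'],s['ee_rot'],s['force'],s['gripper_width'])
im,p=save("wrist","w8.png")
```

```text
[498.64033814 -69.60182151 137.55683795] [ 1.79971237e+02 -1.38017933e-01  3.86200896e+00] [-0.2795888  -0.17836387 -0.14053519] 40.504103416908734
```

View pics/w8.png

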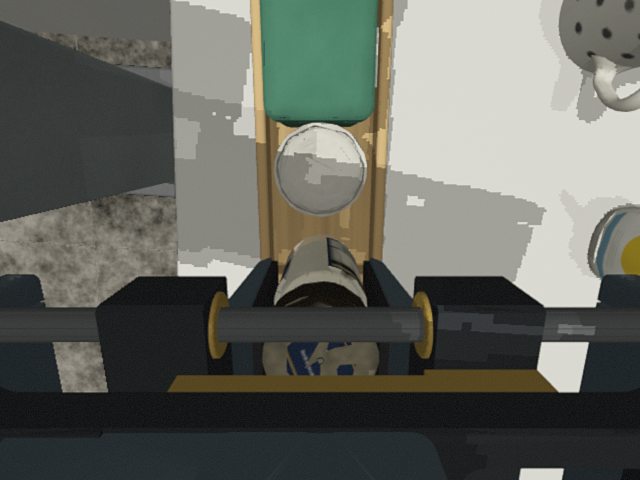

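Run:
```python
from h import *
C=np.array([492.6,25]);u=np.array([-.066,.998]);v=np.array([.998,.066])
for n,q in (("tin c",ray("wrist",(320.5,169),78)),("tin R",ray("wrist",(320,215),78)),("jar front bottom",ray("wrist",(318,237),91)),("tcp",np.array([498.6,-69.6]))): print(n,q,"xc",((q-C)@v).round(1),"yc",((q-C)@u).round(1))
s=cv2.imread("pics/w8.png")
```

```text
tin c [494.8 -13.6] xc -0.4 yc -38.7
tin R [496.4 -42. ] xc -0.6 yc -67.1
jar front bottom [495.9 -53.1] xc -1.9 yc -78.2
tcp [498.6 -69.6] xc -0.3 yc -94.8
```

>>> {"op": "drive_tool", "data": {
  "motion": [
    [[0,0.0015,0],[0,0,0]],
    [[0,0.0015,0],[0,0,0]],
    [[0,0,-0.015],[0,0,0]],
    [[0,0,-0.015],[0,0,0]],
    [[0,0,-0.015],[0,0,0]],
    [[0,0,-0.01],[0,0,0]],
    [[0,0,0],[0,0,0]],
    [[0,0,0],[0,0,0]],
    [[0,0,0],[0,0,0]],
    [[0,0,0],[0,0,0]]
  ]
}}

```text
time_s: 24.03
ee_pos: [498.6, -66.8, 82.4]
ee_rot: [180.0, -0.1, 3.8]
force: [-0.2, -0.4, -1.4]
gripper_width: 40.8
```

Run:
```python
from h import *
s=env.state();print(s['ee_pos'],s['ee_rot'],s['force'],s['gripper_width'])
im,p=save("wrist","w9.png");im,p=save("scene","s9.png")
cv2.imwrite("pics/c9.png",cv2.resize(im[210:310,230:390],None,fx=5,fy=5,interpolation=cv2.INTER_CUBIC))
```

```text
[498.55301551 -66.82779022  82.41122591] [ 1.79977096e+02 -1.18779890e-01  3.83434139e+00] [-0.20994146 -0.44435166 -1.39184214] 40.76789998791044
```

View pics/w9.png

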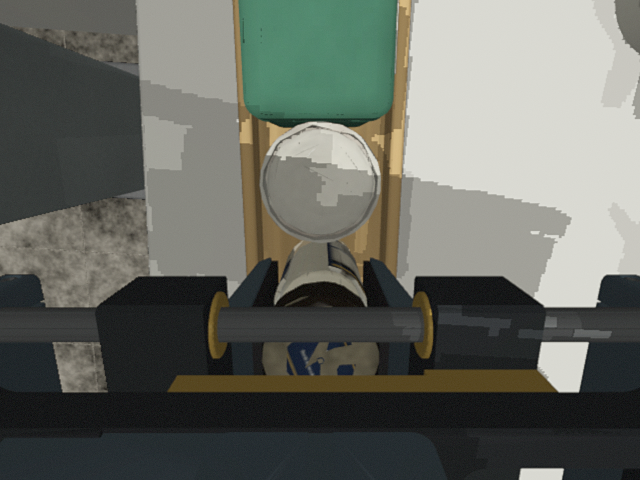

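View pics/c9.png

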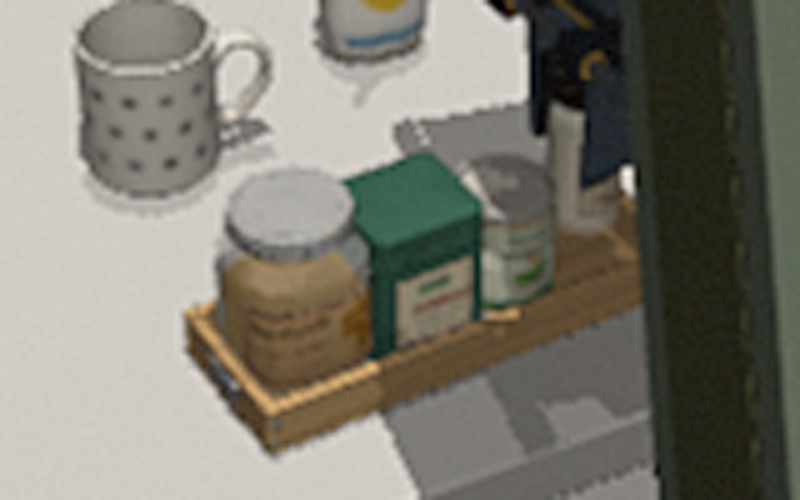

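>>> {"op": "drive_tool", "data": {
  "motion": [
    [[0,0,-0.003],[0,0,0]],
    [[0,0,-0.003],[0,0,0]],
    [[0,0,-0.003],[0,0,0]],
    [[0,0,-0.003],[0,0,0]],
    [[0,0,0],[0,0,0]],
    [[0,0,0],[0,0,0]],
    [[0,0,0],[0,0,0]],
    [[0,0,0],[0,0,0]],
    [[0,0,0],[0,0,0]],
    [[0,0,0],[0,0,0]]
  ]
}}

```text
time_s: 24.97
ee_pos: [497.9, -66.7, 69.6]
ee_rot: [180.0, -0.0, 3.8]
force: [-0.1, -0.6, -0.9]
gripper_width: 40.7
```

Below the wall top without contact; continue to just above the floor.

>>> {"op": "drive_tool", "data": {
  "motion": [
    [[0,0,-0.004],[0,0,0]],
    [[0,0,-0.004],[0,0,0]],
    [[0,0,-0.004],[0,0,0]],
    [[0,0,-0.003],[0,0,0]],
    [[0,0,-0.001],[0,0,0]],
    [[0,0,0],[0,0,0]],
    [[0,0,0],[0,0,0]],
    [[0,0,0],[0,0,0]],
    [[0,0,0],[0,0,0]],
    [[0,0,0],[0,0,0]]
  ]
}}

```text
time_s: 25.8
ee_pos: [497.9, -66.7, 53.6]
ee_rot: [180.0, -0.0, 3.8]
force: [-0.1, -0.1, -0.5]
gripper_width: 40.7
```

>>> {"op": "drive_tool", "data": {
  "motion": [
    [[0,0,-0.0005],[0,0,0]],
    [[0,0,-0.0004],[0,0,0]],
    [[0,0,0],[0,0,0]],
    [[0,0,0],[0,0,0]],
    [[0,0,0],[0,0,0]],
    [[0,0,0],[0,0,0]],
    [[0,0,0],[0,0,0]],
    [[0,0,0],[0,0,0]],
    [[0,0,0],[0,0,0]],
    [[0,0,0],[0,0,0]]
  ]
}}

```text
time_s: 26.63
ee_pos: [497.8, -66.7, 52.6]
ee_rot: [-180.0, -0.0, 3.8]
force: [-0.4, 0.9, 0.1]
gripper_width: 40.7
```

>>> {"op": "drive_tool", "data": {
  "motion": [
    [[0,0,0],[0,0,0]],
    [[0,0,0],[0,0,0]],
    [[0,0,0],[0,0,0]],
    [[0,0,0],[0,0,0]],
    [[0,0,0],[0,0,0]],
    [[0,0,0],[0,0,0]],
    [[0,0,0],[0,0,0]],
    [[0,0,0],[0,0,0]],
    [[0,0,0],[0,0,0]],
    [[0,0,0],[0,0,0]]
  ],
  "claw": 1.0
}}

```text
time_s: 27.47
ee_pos: [497.8, -66.7, 52.6]
ee_rot: [-180.0, -0.0, 3.8]
force: [0.6, -0.5, -0.6]
gripper_width: 91.4
```

>>> {"op": "drive_tool", "data": {
  "motion": [
    [[0,0,0.01],[0,0,0]],
    [[0,0,0.02],[0,0,0]],
    [[0,0,0.03],[0,0,0]],
    [[0,0,0.03],[0,0,0]],
    [[0,0,0.03],[0,0,0]],
    [[0,0,0.03],[0,0,0]],
    [[0,-0.03,0.01],[0,0,0]],
    [[0,-0.03,0],[0,0,0]],
    [[0,-0.03,0],[0,0,0]],
    [[0,-0.02,0],[0,0,0]]
  ]
}}

```text
time_s: 28.3
ee_pos: [497.8, -178.9, 214.0]
ee_rot: [179.9, -0.1, 3.8]
force: [1.2, 1.3, 0.0]
gripper_width: 91.0
```

>>> {"op": "drive_tool", "data": {
  "motion": [
    [[-0.01,-0.035,0],[0,0,0]],
    [[-0.01,-0.035,0],[0,0,0]],
    [[-0.01,-0.035,0],[0,0,0]],
    [[-0.01,-0.035,0],[0,0,0]],
    [[0,-0.02,0],[0,0,0]],
    [[0,0,0],[0,0,0]],
    [[0,0,0],[0,0,0]],
    [[0,0,0],[0,0,0]],
    [[0,0,0],[0,0,0]],
    [[0,0,0],[0,0,0]]
  ]
}}

```text
time_s: 29.13
ee_pos: [458.0, -335.4, 212.9]
ee_rot: [-180.0, -0.0, 3.9]
force: [-0.2, 0.7, 0.6]
gripper_width: 91.4
```

Run:
```python
from h import *
s=env.state();print(s['time_s'],s['ee_pos'],s['force'],s['gripper_width'])
im,p=save("top","t10.png")
cv2.imwrite("pics/c10.png",cv2.resize(im[215:285,245:385],None,fx=5,fy=5,interpolation=cv2.INTER_CUBIC))
im,p=save("scene","s10.png")
```

```text
29.1333 [ 458.02968373 -335.4401529   212.85195576] [-0.22542964  0.72352472  0.60551749] 91.38848187936941
```

View pics/c10.png

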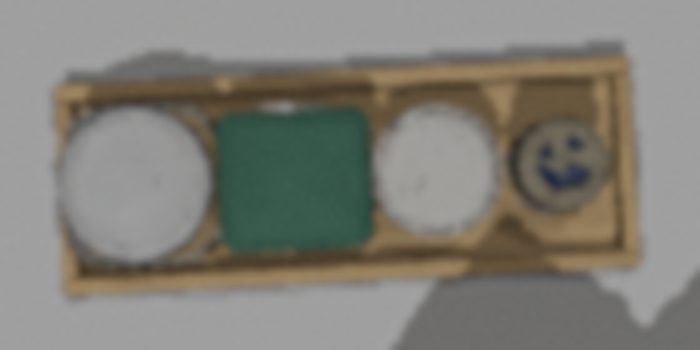

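View pics/s10.png

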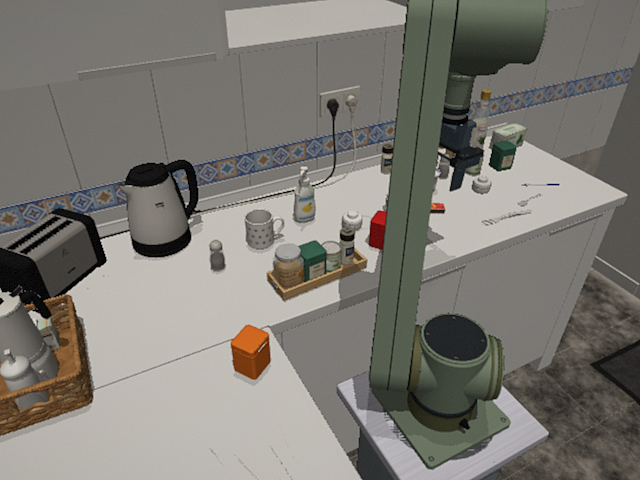

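View pics/t10.png

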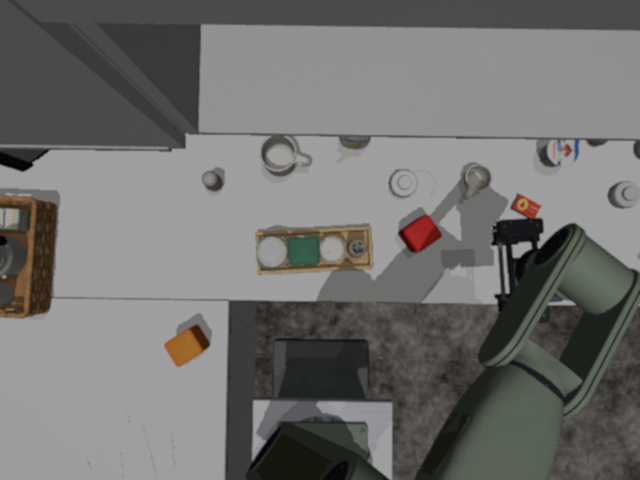

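Run:
```python
from h import *
C=np.array([492.6,25]);u=np.array([-.066,.998]);v=np.array([.998,.066])
for n,uv,z in (("spice",(245+562/5,215+166/5),111),("food",(245+436/5,215+170/5),78),("honey",(245+137/5,215+183/5),116)):
    q=ray("top",uv,z); print(n,q,"xc",((q-C)@v).round(1),"yc",((q-C)@u).round(1))
a,b=[cv2.imread(f"pics/{k}.png").astype(int) for k in("t3","t10")]
print(env.job_done())
```

```text
spice [495.6 -67.2] xc -3.1 yc -92.2
food [493.7 -14.9] xc -1.5 yc -39.9
honey [485.7 111.7] xc -1.2 yc 87.0
the job is handed in; nothing more can be done
None
```

The crate is packed and the job handed in at about 29 s of the 72 s allowed. No verdict was reported. I pushed the tea tin low down, and it carried the honey jar to the left-hand end. I then set the food tin in, slid it up to the tea tin until it touched, and let go. Last, I lowered the spice jar into the gap at the right.

- **Row in the crate:** The last top picture gives these positions along the crate:

| Thing | Measured (mm) | Required (mm) |
|---|---|---|
| honey jar | 87 | above 81 |
| tea tin | 22 (measured after the push; it looks unmoved since) | above 11 |
| food tin | -40 | above -49 |
| spice jar | -92 | -106 to -75 |

- **Standing and released:** All four look upright in the last pictures, and each is within about 3 mm of the crate's centre line. The gripper was open and well clear of the crate when I handed in.
- **Bystanders:** The timer, salt shaker, mug and soap bottle are at the same pixels as at the start, judged by eye.
- **Disagreements:**
  - The wrist and top views of the crate's right end differed by 2–3 mm.
  - One wrist reading, taken just after a move, was about 6 mm off and was not used.
  - From above, the spice jar appeared to hang about 4 mm off the gripper's centre, so I shifted it 3 mm left before lowering.

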